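# Find the rocking corner of the heel jig and shim it

### The job

The plate of the shoe-heel jig rocks at one corner. Press down on the plate's corners at the blue discs with the fingertips to find the one that dips, then press that corner's orange shim lever down fully flat and take the hand away. Leave the other three shim levers sticking up; do not pick up or shift the plate, and leave everything around it alone.

Things in the scene. Friction and masses are not known exactly. Their poses are not given: they have to be found in the camera images.
- plate: loose aluminium plate of the heel jig, 160 x 190 x 8 mm (x by y), about 1 kg, lying level on four feet; top face 41.4 mm above the table. Origin: centre of its underside, z up. Fixed in its middle: a shoe heel 68 x 55 mm, top 31 mm above the origin, and two brass pins at y = +-37 mm, 28 mm high. Blue press discs at x = +-62, y = +-56 mm from the origin
- corner_a (a point): centre of the blue 22 mm disc on the plate's top at its near left corner (seen from the robot at zero yaw; x away, y left), over a foot. One of the four corners, different each time, has a slack foot: pressed there with 2 to 5 N it dips 4 mm to a stop and springs back; the others do not dip
- corner_b (a point): centre of the blue 22 mm disc on the plate's top at its near right corner (seen from the robot at zero yaw; x away, y left), over a foot. One of the four corners, different each time, has a slack foot: pressed there with 2 to 5 N it dips 4 mm to a stop and springs back; the others do not dip
- corner_c (a point): centre of the blue 22 mm disc on the plate's top at its far right corner (seen from the robot at zero yaw; x away, y left), over a foot. One of the four corners, different each time, has a slack foot: pressed there with 2 to 5 N it dips 4 mm to a stop and springs back; the others do not dip
- corner_d (a point): centre of the blue 22 mm disc on the plate's top at its far left corner (seen from the robot at zero yaw; x away, y left), over a foot. One of the four corners, different each time, has a slack foot: pressed there with 2 to 5 N it dips 4 mm to a stop and springs back; the others do not dip
- tab_a (a point): mid-width of the orange shim lever (near left corner), 50 mm from its hinge. Hinge along plate x, 10 mm above the table, 85 mm from the plate's centre in y; lever 24 wide, 65 long, 5 mm thick, slippery, yellow end, pointing outward in y, centred at the x of its disc, end 44 to 54 mm high at the start. Flat: level, upper face 12.5 mm above the table, this point 135 mm from the centre in y
- tab_b (a point): mid-width of the orange shim lever (near right corner), 50 mm from its hinge. Hinge along plate x, 10 mm above the table, 85 mm from the plate's centre in y; lever 24 wide, 65 long, 5 mm thick, slippery, yellow end, pointing outward in y, centred at the x of its disc, end 44 to 54 mm high at the start. Flat: level, upper face 12.5 mm above the table, this point 135 mm from the centre in y
- tab_c (a point): mid-width of the orange shim lever (far right corner), 50 mm from its hinge. Hinge along plate x, 10 mm above the table, 85 mm from the plate's centre in y; lever 24 wide, 65 long, 5 mm thick, slippery, yellow end, pointing outward in y, centred at the x of its disc, end 44 to 54 mm high at the start. Flat: level, upper face 12.5 mm above the table, this point 135 mm from the centre in y
- tab_d (a point): mid-width of the orange shim lever (far left corner), 50 mm from its hinge. Hinge along plate x, 10 mm above the table, 85 mm from the plate's centre in y; lever 24 wide, 65 long, 5 mm thick, slippery, yellow end, pointing outward in y, centred at the x of its disc, end 44 to 54 mm high at the start. Flat: level, upper face 12.5 mm above the table, this point 135 mm from the centre in y
- shim_a (a joint): angle of the near left shim lever: 0 sticking up (0 to 0.15 at the start), 0.7 rad pressed fully flat, against a stop. Stiff hinge (about 2 N at its end moves it), stays where left; when flat its steel nose stands under the plate corner and takes up the slack
- shim_b (a joint): angle of the near right shim lever: 0 sticking up (0 to 0.15 at the start), 0.7 rad pressed fully flat, against a stop. Stiff hinge (about 2 N at its end moves it), stays where left; when flat its steel nose stands under the plate corner and takes up the slack
- shim_c (a joint): angle of the far right shim lever: 0 sticking up (0 to 0.15 at the start), 0.7 rad pressed fully flat, against a stop. Stiff hinge (about 2 N at its end moves it), stays where left; when flat its steel nose stands under the plate corner and takes up the slack
- shim_d (a joint): angle of the far left shim lever: 0 sticking up (0 to 0.15 at the start), 0.7 rad pressed fully flat, against a stop. Stiff hinge (about 2 N at its end moves it), stays where left; when flat its steel nose stands under the plate corner and takes up the slack
- pin_a (a joint): travel (m) of the thin red witness pin under the plate at its near left corner: 0 at the start; when that corner is pressed and dips, the plate pushes the pin down 3 to 4 mm (0.003 to 0.004) and it stays down; at a firm corner it stays below 0.001. Never touched directly
- pin_b (a joint): travel (m) of the thin red witness pin under the plate at its near right corner: 0 at the start; when that corner is pressed and dips, the plate pushes the pin down 3 to 4 mm (0.003 to 0.004) and it stays down; at a firm corner it stays below 0.001. Never touched directly
- pin_c (a joint): travel (m) of the thin red witness pin under the plate at its far right corner: 0 at the start; when that corner is pressed and dips, the plate pushes the pin down 3 to 4 mm (0.003 to 0.004) and it stays down; at a firm corner it stays below 0.001. Never touched directly
- pin_d (a joint): travel (m) of the thin red witness pin under the plate at its far left corner: 0 at the start; when that corner is pressed and dips, the plate pushes the pin down 3 to 4 mm (0.003 to 0.004) and it stays down; at a firm corner it stays below 0.001. Never touched directly
- polish_tin: loose red polish tin, 51 mm wide, 22 mm high, standing on the jig's green base between two shim levers; origin at the centre of its underside
- spare_heel: loose black rubber heel, about 52 x 45 x 20 mm, lying on the jig's green base between two shim levers; origin under its centre
- sneaker: loose cream sneaker, 260 mm long, about 90 mm high, left of the jig; origin under its middle
- glue: loose yellow bottle with red cap, 48 mm wide, 120 mm high, right of the jig; origin at the centre of its underside
- brush: loose brush lying right of the jig; origin under it
- tape: loose white tape roll, 90 mm wide, 24 mm high, right of the jig; origin at the centre of its underside
There are look-alikes about, which are no part of the job. There is more than one size of the plate; the job needs the larger.

How it is judged:
On the way, in this order (a step that is already met when the one before it is completed fails the run):
1. the rocking corner of the plate has been pressed down by the fingers (its witness pin is down more than 2.1 mm) (contact force between the fingers and plate above 0.5 N and value of joint any of pin_a, pin_b, pin_c, pin_d above 0.0021 m), for 0.1 s.
2. the shim lever of the rocking corner is pressed flat (((value of joint pin_a above 0.0021 m and value of joint shim_a above 0.62 rad) or (value of joint pin_b above 0.0021 m and value of joint shim_b above 0.62 rad) or (value of joint pin_c above 0.0021 m and value of joint shim_c above 0.62 rad) or (value of joint pin_d above 0.0021 m and value of joint shim_d above 0.62 rad))), for 0.2 s.
At the end, for the whole second after the job is handed in: the rocking corner's shim lever is flat (joint above 0.62 of 0.70 rad), the other three still stick up (below 0.30 rad), and the plate rests level (within 0.02 rad) within 12 mm of where it started (((value of joint pin_a above 0.0021 m and value of joint shim_a above 0.62 rad and value of joint each of shim_b, shim_c, shim_d below 0.3 rad) or (value of joint pin_b above 0.0021 m and value of joint shim_b above 0.62 rad and value of joint each of shim_a, shim_c, shim_d below 0.3 rad) or (value of joint pin_c above 0.0021 m and value of joint shim_c above 0.62 rad and value of joint each of shim_a, shim_b, shim_d below 0.3 rad) or (value of joint pin_d above 0.0021 m and value of joint shim_d above 0.62 rad and value of joint each of shim_a, shim_b, shim_c below 0.3 rad)) and distance of plate from where it was at the start of the episode below 0.012 m and angle between plate's own z axis and vertical below 0.02 rad and linear speed of plate below 0.02 m/s); the robot touches nothing.
It fails at once if a shim lever is pressed down (past 0.35 rad) at a corner that has not been found to dip when pressed ((not (value of joint pin_a above 0.0021 m) and value of joint shim_a above 0.35 rad) or (not (value of joint pin_b above 0.0021 m) and value of joint shim_b above 0.35 rad) or (not (value of joint pin_c above 0.0021 m) and value of joint shim_c above 0.35 rad) or (not (value of joint pin_d above 0.0021 m) and value of joint shim_d above 0.35 rad)).
It fails at once if the plate is lifted (over 15 mm) or pushed away (over 25 mm) (height (world z) of plate above 0.0485 m or distance of plate from where it was at the start of the episode above 0.025 m).
It fails at once if a bystander (tin, spare heel, sneaker, bottle, brush, tape) is moved more than 25 mm (distance of any of polish_tin, spare_heel, sneaker, glue, brush, tape from where it was at the start of the episode above 0.025 m).
It also fails if it takes over 54 s, if anything falls off the work surface, if the arm or the gripper's body presses on something with over 40 N, if the wrist force passes 120 N, or if a joint passes its speed limit or range.

### The arm

A 6-joint arm with a two-finger parallel gripper is mounted at the origin on the work surface. World frame = base frame: x ahead of the robot, y to its left, z up, the work surface at z = 0. Lengths are in m, angles in rad, forces in N, time in s.
With the tool pointing down it reaches from about 0.35 to 0.975 m from the base axis. Payload 4.9 kg.
Tool frame: the origin (TCP) lies midway between the tips of the shut fingers; the grasp point (between the pads) lies ctrl.grip_point_offset behind it (ctrl.grip_point_offset is the distance from the TCP to the grasp point, in m); x points along the fingers, y is the direction in which the jaws open and shut, and the axes are right-handed (so a half turn about x gives the same grasp; the last joint's range is limited). The gripper opens to 85 mm and grips with 20 to 120 N. Pads are 22 mm wide; open, the fingers measure 114 mm over their backs; the gripper's body (76 mm by 85 mm) begins 54 mm behind the grasp point. The pads swing forward as they close: fully open they stand 13 mm farther back than shut.
Start: joints at [1.006, 0.053, 1.613, -0, 1.476, -0.119], TCP at [0.269, 0.564, 0.231] pointing down, gripper open.
Joint ranges: [-3.01, 3.01], [-1.01, 2.22], [0.06, 2.58], [-1.02, 4.17], [0.09, 2.62], [-3.14, 3.14]. Speed limits (rad/s): [2.57, 2.57, 3.14, 3.14, 3.14, 3.14].

### API

Orientations are given as a rotation vector (axis times angle).
In Python, from station import ctrl gives the robot as it stands. The module is installed in compiled form; this text tells all that it offers.
- The arm moves only by the tool drive_tool, never from a script. Its argument "commands" is text: rows parted by semicolons, each of 5 numbers parted by spaces: the closure, from -1 (fully open) to 1 (shut), so that 0 is half open, then the shift along the tool's x, y, z in units of 40 mm (1.0 is 40 mm), then the turn about the tool's x in units of 5 degrees (1.0 is 5 degrees). A call has 1 to 8 rows; each row is the pose to reach, as a shift and turn from the pose commanded when the call began, along the tool's axes at that moment; what a row does not reach only later rows make up. A row lasts 1/12 s, in which the tool goes at most 41.7 mm and 7.16 degrees, less where a joint would pass 70% of its speed; a pose out of reach is approached as far as the arm can. A call with a gripper value outside its range is refused whole. The fingers move at their own pace and stop on an object; "newtons" is the grip in N (left out, the last holds). Time passes only in rows, so rows that repeat a pose let the fingers close. It gives the time, the measured TCP pose, the force and the opening at its end, in the units of the state.
- ctrl.get_obs(): the state, without advancing time (a new reading comes with each control period).
- ctrl.get_image(name): name is "side" or "top"; returns (picture, depth): 420x560x3 uint8, blue, green, red; 420x560 float32, m along the optical axis (not along the pixel's ray), 0 where there is no reading.
- ctrl.camera_info(name): a dict with "K" (3x3 intrinsics, pixels), "k1" (the pictures are not rectified: a ray, as slopes to the right and down, at radius r is drawn at 1 + k1 r^2 times it, then the intrinsics apply), "T" (4x4, takes a point from camera to world coordinates). Camera axes: x right, y down, z forward; pixel columns grow to the right and rows downward; lengths in m; the calibration is good to about 2 mm. A picture is of the moment at which its call begins. camera_info takes no time and is no camera call.
- ctrl.finish_job(): hands the job in, once; it reports no verdict.
The state is a dict: "t": time; "q": joint angles; "dq": joint speeds; "effort": joint torques, N m; "tool_pos": TCP position; "tool_rot": TCP orientation; "contact_force": force on the tool from outside, world axes, zero at the start; "wrist_torque": the same for the moment, N m; "opening": finger opening in m.
Only numpy, scipy, OpenCV 4.12 (cv2) and the standard library are available. Lean on these libraries where they do the work, as an engineer would, in place of code of your own. Each camera call takes 0.05 s, during which the arm holds its last target.

## Working session

There is one attempt and no reset: what is moved stays moved. The work goes in short steps, Python scripts to look and compute and a tool call to move; the robot and the scene stay as the last step left them, time stands still between calls to the robot, and variables do not carry over. Pictures are saved under pics/ and viewed, and the job is handed in when it is done.

Besides the shell and the picture viewer there is one more tool, called after "Emit:" as name(argument=value, ...), one argument or row to a line, values as JSON. drive_tool: Moves the arm, as the interface text tells. Its arguments: {"type":"object","properties":{"commands":{"type":"string"},"newtons":{"type":"number"}},"required":["commands"]}

```bash
mkdir -p pics
python3 - <<'E'
from station import ctrl
import cv2,numpy as np
o=ctrl.get_obs()
print({k:np.round(v,3) for k,v in o.items()}, ctrl.grip_point_offset)
for n in("top","side"):
    im,d=ctrl.get_image(n); cv2.imwrite(f"pics/{n}0.png",im); np.save(f"{n}0.npy",d); print(n,ctrl.camera_info(n))
E
```

```text
{'t': np.float64(0.0), 'q': array([ 1.006,  0.053,  1.614,  0.   ,  1.476, -0.119]), 'dq': array([-0.001, -0.   ,  0.001, -0.   ,  0.   ,  0.001]), 'effort': array([-1.0000e-03, -3.9367e+01, -3.7018e+01, -0.0000e+00,  7.0000e-03,
        0.0000e+00]), 'tool_pos': array([0.269, 0.563, 0.23 ]), 'tool_rot': array([ 0.348,  1.543, -0.351]), 'contact_force': array([ 0.276, -0.461,  0.042]), 'wrist_torque': array([ 0.026, -0.002, -0.038]), 'opening': np.float64(0.085)} 0.0187
top {'K': array([[506.89680155,   0.        , 279.87112776],
       [  0.        , 506.89680155, 196.90431619],
       [  0.        ,   0.        ,   1.        ]]), 'k1': 0.008461602989272104, 'T': array([[-4.40209900e-03, -9.97465487e-01,  7.10156590e-02,
         3.56082474e-01],
       [-9.99964069e-01,  4.90535368e-03,  6.91368888e-03,
         5.69552659e-04],
       [-7.24452297e-03, -7.09826726e-02, -9.97451240e-01,
         1.38515033e+00],
       [ 0.00000000e+00,  0.00000000e+00,  0.00000000e+00,
         1.00000000e+00]])}
side {'K': array([[512.7561913 ,   0.        , 281.2870255 ],
       [  0.        , 512.7561913 , 214.73521526],
       [  0.        ,   0.        ,   1.        ]]), 'k1': -0.19263348236817693, 'T': array([[ 0.70276972, -0.4052704 ,  0.58469704, -0.32780745],
       [-0.71126144, -0.38304738,  0.58939111, -0.78667305],
       [-0.0148961 , -0.83007868, -0.5574473 ,  0.79690796],
       [ 0.        ,  0.        ,  0.        ,  1.        ]])}
```

View pics/top0.png

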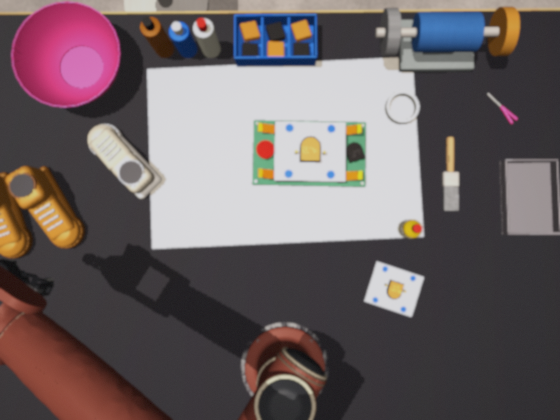

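View pics/side0.png

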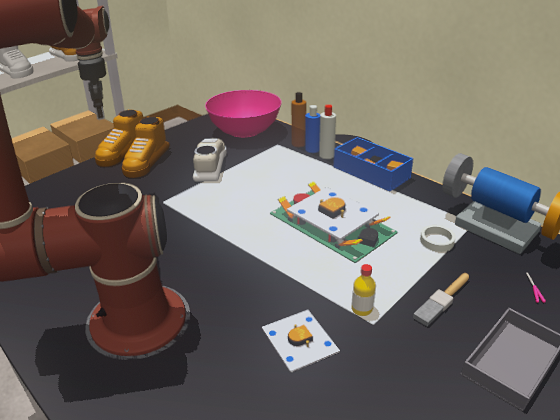

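```bash
cat > h.py <<'E'
from station import ctrl
import cv2,numpy as np
def ray(n,uv):
    c=ctrl.camera_info(n);K=c["K"];x=(np.array(uv,float)-K[:2,2])/[K[0,0],K[1,1]]
    s=x.copy()
    for _ in range(20): s=x/(1+c["k1"]*(s@s))
    T=c["T"];return T[:3,3],T[:3,:3]@np.r_[s,1]
def plane(n,uv,z):
    o,d=ray(n,uv);return o+d*(z-o[2])/d[2]
def two(u,v):
    o1,d1=ray("top",u);o2,d2=ray("side",v)
    s=np.linalg.lstsq(np.c_[d1,-d2],o2-o1,rcond=None)[0];a=o1+s[0]*d1;b=o2+s[1]*d2
    return (a+b)/2,np.linalg.norm(a-b)
def blobs(im,lo,hi,roi,amin=8):
    x0,y0,x1,y1=roi;h=cv2.cvtColor(im[y0:y1,x0:x1],cv2.COLOR_BGR2HSV)
    m=cv2.inRange(h,lo,hi);n,l,s,c=cv2.connectedComponentsWithStats(m)
    return [(np.round(c[i]+[x0,y0],2),int(s[i,4])) for i in range(1,n) if s[i,4]>=amin]
E
python3 - <<'E'
from h import *
t=cv2.imread("pics/top0.png");s=cv2.imread("pics/side0.png")
R={"top":(245,112,375,195),"side":(265,175,405,260)}
for n,im in(("top",t),("side",s)):
    print(n)
    for nm,lo,hi,z in(("blue",(100,120,80),(125,255,255),.0414),("yel",(24,150,100),(34,255,255),.045),("org",(8,150,100),(20,255,255),.03),("red",(0,150,60),(5,255,255),.022)):
        for c,a in blobs(im,lo,hi,R[n],5): print(nm,c,a,plane(n,c,z).round(4))
cv2.imwrite("pics/tc.png",cv2.resize(t[112:195,245:375],None,fx=6,fy=6,interpolation=cv2.INTER_CUBIC))
cv2.imwrite("pics/sc.png",cv2.resize(s[170:260,265:405],None,fx=5.5,fy=5.5,interpolation=cv2.INTER_CUBIC))
E
```

```text
top
blue [289.04 127.39] 23 [ 0.6386 -0.0155  0.0414]
blue [331.   128.17] 23 [ 0.6358 -0.128   0.0414]
blue [288.14 173.32] 22 [ 0.5147 -0.0124  0.0414]
blue [330.29 174.  ] 24 [ 0.5123 -0.1247  0.0414]
yel [259.96 127.07] 27 [0.6392 0.0623 0.045 ]
yel [358.68 128.95] 37 [ 0.6325 -0.2015  0.045 ]
yel [260.  172.5] 24 [0.5168 0.0624 0.045 ]
yel [359.79 174.98] 43 [ 0.5088 -0.2026  0.045 ]
org [267.84 128.3 ] 90 [0.6389 0.0417 0.03  ]
org [351.04 129.6 ] 78 [ 0.6339 -0.1832  0.03  ]
org [267.48 173.65] 83 [0.5154 0.043  0.03  ]
org [351.6  175.39] 82 [ 0.5095 -0.1829  0.03  ]
red [264.91 149.08] 222 [0.5835 0.0501 0.022 ]
side
blue [383.8  180.21] 483 [ 0.8022 -0.0793  0.0414]
blue [332. 194.] 17 [ 0.637  -0.018   0.0414]
blue [363.   209.36] 22 [ 0.6339 -0.1293  0.0414]
blue [301.14 211.33] 21 [ 0.5126 -0.0149  0.0414]
blue [332.73 228.42] 26 [ 0.5101 -0.1267  0.0414]
yel [311.42 183.95] 19 [0.6341 0.0571 0.045 ]
yel [281.77 198.91] 22 [0.5175 0.0624 0.045 ]
yel [356.61 240.78] 18 [ 0.5062 -0.2061  0.045 ]
org [314.9  188.36] 42 [0.6414 0.0498 0.03  ]
org [333.  203.4] 166 [ 0.6152 -0.0404  0.03  ]
org [285.1  204.21] 58 [0.521  0.0532 0.03  ]
org [289.43 213.93] 14 [0.4944 0.011  0.03  ]
org [386.5  218.67] 6 [ 0.6555 -0.1925  0.03  ]
org [378.12 221.12] 24 [ 0.6307 -0.1829  0.03  ]
org [348.6  242.16] 43 [ 0.5046 -0.1834  0.03  ]
org [358.75 241.38] 8 [ 0.5245 -0.1999  0.03  ]
red [300.45 196.43] 47 [0.5895 0.0588 0.022 ]
```

View pics/tc.png

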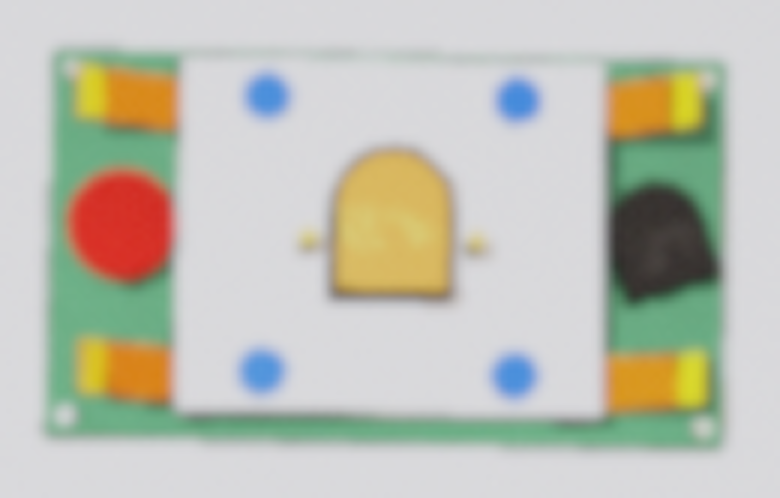

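View pics/sc.png

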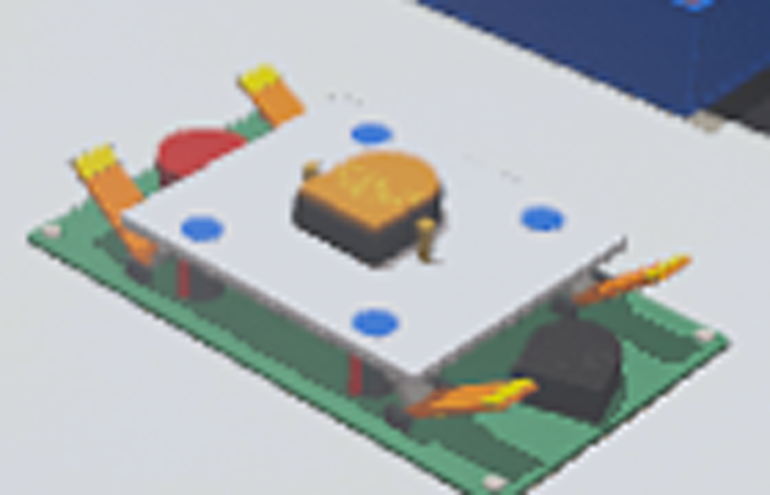

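```bash
cat >> h.py <<'E'
from scipy.spatial.transform import Rotation as Ro
C=np.array([.5745,-.0713]);ex=np.array([1,-.025]);ey=np.array([.025,1])
P={k:np.r_[C+sx*.062*ex+sy*.056*ey,.0414] for k,sx,sy in(("a",-1,1),("b",-1,-1),("c",1,-1),("d",1,1))}
Tb={k:np.r_[C+sx*.062*ex+sy*.135*ey,.0125] for k,sx,sy in(("a",-1,1),("b",-1,-1),("c",1,-1),("d",1,1))}
def go(p):
    o=ctrl.get_obs();R=Ro.from_rotvec(o["tool_rot"]).as_matrix()
    print("t",o["t"].round(2),"pos",o["tool_pos"].round(4),"F",o["contact_force"].round(2),"units",(R.T@(np.array(p)-o["tool_pos"])/.04).round(3))
E
python3 - <<'E'
from h import *
o=ctrl.get_obs();print(Ro.from_rotvec(o["tool_rot"]).as_matrix().round(3));print(P,Tb)
go(P["a"]+[0,0,.06])
E
```

```text
[[-0.001  0.431  0.902]
 [-0.002  0.902 -0.431]
 [-1.    -0.002 -0.   ]]
{'a': array([ 0.5139 , -0.01375,  0.0414 ]), 'b': array([ 0.5111 , -0.12575,  0.0414 ]), 'c': array([ 0.6351 , -0.12885,  0.0414 ]), 'd': array([ 0.6379 , -0.01685,  0.0414 ])} {'a': array([0.515875, 0.06525 , 0.0125  ]), 'b': array([ 0.509125, -0.20475 ,  0.0125  ]), 'c': array([ 0.633125, -0.20785 ,  0.0125  ]), 'd': array([0.639875, 0.06215 , 0.0125  ])}Traceback (most recent call last):
  File "<stdin>", line 3, in <module>
  File "h.py", line 24, in go
    print("t",o["t"].round(2),"pos",o["tool_pos"].round(4),"F",o["contact_force"].round(2),"units",(R.T@(np.array(p)-o["tool_pos"])/.04).round(3))
              ^^^^^^^^^^^^
AttributeError: 'float' object has no attribute 'round'
```

```bash
sed -i 's/o\["t"\].round(2)/round(float(o["t"]),2)/' h.py
python3 - <<'E'
from h import *
go(P["a"]+[0,0,.11])
E
```

```text
t 0.1 pos [0.2692 0.5634 0.2302] F [ 1.43  0.32 -0.08] units [  1.986 -10.378  11.743]
```

Emit:
drive_tool(
  commands="1 0 -1.3 1.47 -0.7; 1 0 -2.6 2.94 -1.4; 1 0 -3.9 4.41 -2.1; 1 0.3 -5.2 5.87 -2.8; 1 0.6 -6.5 7.34 -3.5; 1 0.9 -7.8 8.81 -4.2; 1 1.4 -9.1 10.3 -4.9; 1 1.9 -10.38 11.74 -5.4",
)

```text
t: 0.77
tool_pos: [0.3991, 0.2566, 0.2065]
tool_rot: [-0.022, 1.57, 0.023]
contact_force: [1.4, 0.2, 0.0]
opening: 0.0001
```

Emit:
drive_tool(
  commands="1 0 0 0 0; 1 0 0 0 0;1 0 0 0 0",
)

```text
t: 1.02
tool_pos: [0.3988, 0.2584, 0.2066]
tool_rot: [-0.019, 1.571, 0.019]
contact_force: [0.1, -0.1, -0.6]
opening: -0.0002
```

Run:
```python
from h import *
go(P["a"]+[0,0,.012])
```

```text
t 1.02 pos [0.3988 0.2584 0.2066] F [ 0.08 -0.11 -0.6 ] units [ 3.826 -6.873  2.714]
```

Emit:
drive_tool(
  commands="1 0.3 -0.9 0.4 0; 1 0.6 -1.8 0.8 0; 1 0.9 -2.7 1.1 0; 1 1.2 -3.6 1.4 0; 1 1.4 -4.5 1.8 0; 1 1.4 -5.4 2.2 0; 1 1.4 -6.2 2.5 0; 1 1.4 -6.87 2.71 0",
)

```text
t: 1.68
tool_pos: [0.5154, -0.014, 0.1509]
tool_rot: [-0.021, 1.57, 0.021]
contact_force: [0.6, 0.6, 0.6]
opening: -0.0002
```

Emit:
drive_tool(
  commands="1 0 0 0 0; 1 0 0 0 0;1 0 0 0 0",
)

```text
t: 1.93
tool_pos: [0.5142, -0.0119, 0.1507]
tool_rot: [-0.021, 1.571, 0.022]
contact_force: [0.7, 0.1, -0.5]
opening: 0.0002
```

Run:
```python
from h import *
go(P["a"]+[0,0,.008])
```

```text
t 1.93 pos [ 0.5142 -0.0119  0.1507] F [ 0.72  0.12 -0.52] units [ 2.532 -0.049 -0.008]
```

Descend to 8 mm above, then in small steps (0.05 unit = 2 mm).

Emit:
drive_tool(
  commands="1 0.8 0 0 0; 1 1.5 0 0 0; 1 2.1 -0.03 0 0; 1 2.4 -0.05 0 0; 1 2.53 -0.05 0 0; 1 2.53 -0.05 0 0",
)

```text
t: 2.43
tool_pos: [0.5135, -0.0143, 0.0487]
tool_rot: [-0.021, 1.573, 0.022]
contact_force: [0.5, -1.0, 0.3]
opening: -0.0002
```

Emit:
drive_tool(
  commands="1 0.05 0 0 0; 1 0.1 0 0 0; 1 0.15 0 0 0; 1 0.15 0 0 0",
)

```text
t: 2.77
tool_pos: [0.5148, -0.0155, 0.0443]
tool_rot: [-0.02, 1.569, 0.02]
contact_force: [-0.8, 0.1, 0.3]
opening: -0.0002
```

Emit:
drive_tool(
  commands="1 0.02 0 0 0; 1 0.04 0 0 0; 1 0.04 0 0 0",
)

```text
t: 3.02
tool_pos: [0.5143, -0.0156, 0.042]
tool_rot: [-0.02, 1.571, 0.02]
contact_force: [0.4, 0.8, -0.7]
opening: -0.0002
```

Emit:
drive_tool(
  commands="1 0.02 0 0 0; 1 0.04 0 0 0; 1 0.04 0 0 0",
)

```text
t: 3.27
tool_pos: [0.5144, -0.0156, 0.0414]
tool_rot: [-0.02, 1.571, 0.02]
contact_force: [-3.1, 0.2, 6.3]
opening: 0.0001
```

Emit:
drive_tool(
  commands="1 0.02 0 0 0; 1 0.03 0 0 0; 1 0.03 0 0 0",
)

```text
t: 3.52
tool_pos: [0.5145, -0.0156, 0.0413]
tool_rot: [-0.02, 1.572, 0.02]
contact_force: [-7.7, 0.5, 14.7]
opening: 0.0002
```

Emit:
drive_tool(
  commands="1 -0.5 0 0 0; 1 -0.6 -0.7 0 0; 1 -0.6 -1.4 0 0; 1 -0.6 -2.1 -0.03 0; 1 -0.6 -2.76 -0.07 0; 1 -0.6 -2.76 -0.07 0; 1 -0.3 -2.76 -0.07 0; 1 -0.3 -2.76 -0.07 0",
)

```text
t: 4.18
tool_pos: [0.5127, -0.1251, 0.0487]
tool_rot: [-0.018, 1.574, 0.021]
contact_force: [-1.2, -0.2, -0.0]
opening: -0.0004
```

Run:
```python
from h import *
go(P["b"]+[0,0,.002])
```

```text
t 4.18 pos [ 0.5127 -0.1251  0.0487] F [-1.19 -0.18 -0.02] units [ 0.134 -0.017 -0.041]
```

Emit:
drive_tool(
  commands="1 0.05 0 -0.02 0; 1 0.1 0 -0.02 0; 1 0.14 0 -0.02 0; 1 0.16 0 -0.02 0; 1 0.16 0 -0.02 0",
)

```text
t: 4.6
tool_pos: [0.5135, -0.1255, 0.0446]
tool_rot: [-0.02, 1.571, 0.021]
contact_force: [-0.1, -0.4, 0.0]
opening: 0.0
```

Emit:
drive_tool(
  commands="1 0.02 0 0 0; 1 0.04 0 0 0; 1 0.04 0 0 0",
)

```text
t: 4.85
tool_pos: [0.5135, -0.1259, 0.0432]
tool_rot: [-0.02, 1.571, 0.02]
contact_force: [-0.4, -0.7, 0.9]
opening: 0.0002
```

Emit:
drive_tool(
  commands="1 0.02 0 0 0; 1 0.04 0 0 0; 1 0.04 0 0 0",
)

```text
t: 5.1
tool_pos: [0.5135, -0.126, 0.0415]
tool_rot: [-0.02, 1.571, 0.02]
contact_force: [0.0, 0.2, 0.6]
opening: -0.0003
```

Emit:
drive_tool(
  commands="1 0.02 0 0 0; 1 0.04 0 0 0; 1 0.04 0 0 0",
)

```text
t: 5.35
tool_pos: [0.5136, -0.126, 0.0414]
tool_rot: [-0.02, 1.572, 0.02]
contact_force: [-5.2, 1.8, 9.8]
opening: 0.0
```

Emit:
drive_tool(
  commands="1 0.02 0 0 0; 1 0.03 0 0 0; 1 0.03 0 0 0",
)

```text
t: 5.6
tool_pos: [0.5136, -0.1261, 0.0413]
tool_rot: [-0.02, 1.572, 0.02]
contact_force: [-9.5, 2.0, 15.9]
opening: 0.0001
```

Emit:
drive_tool(
  commands="1 -0.5 0 0 0; 1 -0.6 0 0.7 0; 1 -0.6 0 1.4 0; 1 -0.6 -0.03 2.1 0; 1 -0.6 -0.07 2.8 0; 1 -0.6 -0.07 3.04 0; 1 -0.3 -0.07 3.04 0; 1 -0.3 -0.07 3.04 0",
)

```text
t: 6.27
tool_pos: [0.6331, -0.1251, 0.0478]
tool_rot: [-0.019, 1.575, 0.021]
contact_force: [-0.1, 0.1, -0.5]
opening: -0.0003
```

Run:
```python
from h import *
go(P["c"]+[0,0,.002])
```

```text
t 6.27 pos [ 0.6331 -0.1251  0.0478] F [-0.12  0.13 -0.48] units [ 0.109 -0.096  0.049]
```

Emit:
drive_tool(
  commands="1 0.05 -0.03 0.03 0; 1 0.1 -0.06 0.03 0; 1 0.12 -0.06 0.03 0; 1 0.14 -0.06 0.03 0; 1 0.14 -0.06 0.03 0",
)

```text
t: 6.68
tool_pos: [0.636, -0.1281, 0.0452]
tool_rot: [-0.02, 1.571, 0.02]
contact_force: [-0.5, 0.5, 0.5]
opening: 0.0
```

Emit:
drive_tool(
  commands="1 0.02 0 0 0; 1 0.04 0 0 0; 1 0.04 0 0 0",
)

```text
t: 6.93
tool_pos: [0.6363, -0.128, 0.0436]
tool_rot: [-0.02, 1.571, 0.02]
contact_force: [0.4, -0.0, -0.1]
opening: 0.0002
```

Emit:
drive_tool(
  commands="1 0.02 0 0 0; 1 0.04 0 0 0; 1 0.04 0 0 0",
)

```text
t: 7.18
tool_pos: [0.6363, -0.128, 0.0417]
tool_rot: [-0.02, 1.571, 0.02]
contact_force: [-0.1, 0.1, -0.2]
opening: -0.0001
```

Emit:
drive_tool(
  commands="1 0.02 0 0 0; 1 0.04 0 0 0; 1 0.04 0 0 0",
)

```text
t: 7.43
tool_pos: [0.6365, -0.1281, 0.0408]
tool_rot: [-0.02, 1.571, 0.02]
contact_force: [-0.7, 0.8, 2.9]
opening: -0.0003
```

Softer here; continue.

Emit:
drive_tool(
  commands="1 0.02 0 0 0; 1 0.04 0 0 0; 1 0.04 0 0 0",
)

```text
t: 7.68
tool_pos: [0.6366, -0.1282, 0.0392]
tool_rot: [-0.02, 1.57, 0.02]
contact_force: [-0.5, 0.8, 4.5]
opening: -0.0
```

Emit:
drive_tool(
  commands="1 0.02 0 0 0; 1 0.04 0 0 0; 1 0.04 0 0 0",
)

```text
t: 7.93
tool_pos: [0.6367, -0.1283, 0.0378]
tool_rot: [-0.02, 1.57, 0.02]
contact_force: [-2.0, 0.6, 5.4]
opening: 0.0002
```

Emit:
drive_tool(
  commands="1 0.02 0 0 0; 1 0.04 0 0 0; 1 0.04 0 0 0",
)

```text
t: 8.18
tool_pos: [0.6368, -0.1283, 0.0376]
tool_rot: [-0.02, 1.571, 0.02]
contact_force: [-6.0, 0.7, 12.7]
opening: -0.0002
```

Emit:
drive_tool(
  commands="1 -0.6 0 0 0; 1 -1.1 0 0 0; 1 -1.1 -0.7 -0.05 0; 1 -1.1 -1.4 -0.1 0; 1 -1.1 -2 -0.1 0; 1 -1.1 -2 -0.1 0; 1 -1.1 -2 -0.1 0",
)

```text
t: 8.77
tool_pos: [0.634, -0.209, 0.0787]
tool_rot: [-0.018, 1.571, 0.019]
contact_force: [-1.1, 0.1, -0.4]
opening: -0.0001
```

Run:
```python
from h import *
go(Tb["c"]+[0,0,.035])
for n,b in(("top",(245,112,375,195)),("side",(265,130,405,260))):
    im,_=ctrl.get_image(n);cv2.imwrite(f"pics/{n}1.png",cv2.resize(im[b[1]:b[3],b[0]:b[2]],None,fx=4,fy=4,interpolation=cv2.INTER_CUBIC))
```

```text
t 8.77 pos [ 0.634  -0.209   0.0787] F [-1.08  0.14 -0.45] units [ 0.78   0.028 -0.022]
```

View pics/side1.png

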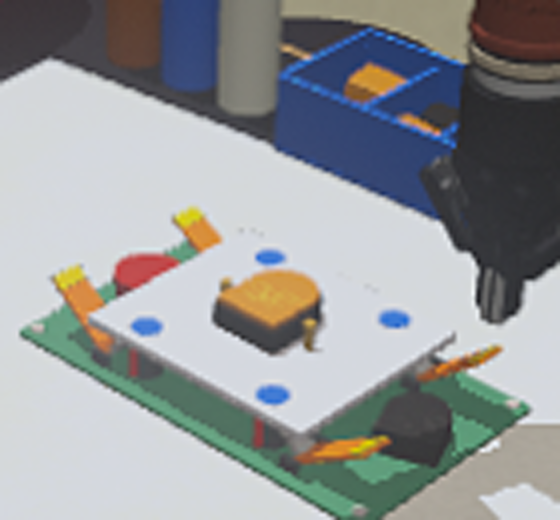

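The picture shows the shut fingertips at crop (497,318), right above the far right lever end (495,352); all levers are still up. Now press it down.

Emit:
drive_tool(
  commands="1 0.4 0 0 0; 1 0.7 0 0 0; 1 0.8 0 0 0; 1 0.9 0 0 0; 1 1 0 0 0; 1 1.1 0 0 0; 1 1.2 0 0 0; 1 1.3 0 0 0",
)

```text
t: 9.53
tool_pos: [0.6347, -0.2081, 0.0276]
tool_rot: [-0.02, 1.57, 0.02]
contact_force: [-0.4, -0.5, 1.6]
opening: -0.0
```

Emit:
drive_tool(
  commands="1 0.1 0.02 0 0; 1 0.18 0.02 0 0; 1 0.24 0.02 0 0; 1 0.28 0.02 0 0; 1 0.32 0.02 0 0; 1 0.32 0.02 0 0",
)

```text
t: 10.03
tool_pos: [0.6342, -0.2072, 0.0144]
tool_rot: [-0.02, 1.571, 0.02]
contact_force: [-0.2, -0.2, 0.1]
opening: 0.0001
```

Emit:
drive_tool(
  commands="1 0.02 0 0 0; 1 0.04 0 0 0; 1 0.04 0 0 0",
)

```text
t: 10.28
tool_pos: [0.6342, -0.2072, 0.013]
tool_rot: [-0.02, 1.571, 0.02]
contact_force: [0.5, -0.2, 0.8]
opening: 0.0
```

Emit:
drive_tool(
  commands="1 0.02 0 0 0; 1 0.04 0 0 0; 1 0.04 0 0 0",
)

```text
t: 10.53
tool_pos: [0.6345, -0.2073, 0.0123]
tool_rot: [-0.02, 1.571, 0.02]
contact_force: [-2.5, 0.6, 5.3]
opening: 0.0001
```

Emit:
drive_tool(
  commands="1 0.02 0 0 0; 1 0.04 0 0 0; 1 0.04 0 0 0; 1 0.04 0 0 0",
)

```text
t: 10.87
tool_pos: [0.6348, -0.2073, 0.0121]
tool_rot: [-0.02, 1.571, 0.02]
contact_force: [-5.6, 1.0, 10.7]
opening: -0.0005
```

Emit:
drive_tool(
  commands="1 -0.7 0 0 0; 1 -1.4 0 0 0; 1 -2.1 0 0 0; 1 -2.8 0 0 0; 1 -3.5 0 0.5 0; 1 -4 0 1.2 0; 1 -4 0 1.2 0",
)

```text
t: 11.45
tool_pos: [0.6881, -0.2069, 0.1771]
tool_rot: [-0.024, 1.558, 0.018]
contact_force: [0.0, 0.5, 1.5]
opening: 0.0001
```

Run:
```python
from h import *
go(Tb["c"])
for n,b in(("top",(245,112,375,195)),("side",(265,130,405,260))):
    im,_=ctrl.get_image(n);cv2.imwrite(f"pics/{n}2.png",cv2.resize(im[b[1]:b[3],b[0]:b[2]],None,fx=4,fy=4,interpolation=cv2.INTER_CUBIC))
```

```text
t 11.45 pos [ 0.6881 -0.2069  0.1771] F [0.04 0.48 1.48] units [ 4.098  0.029 -1.425]
```

View pics/side2.png

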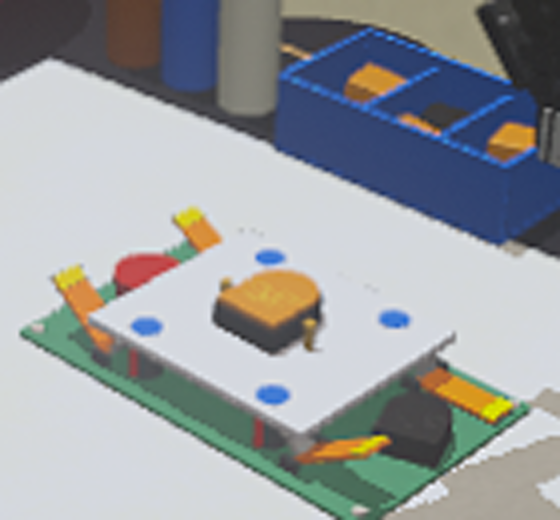

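View pics/top2.png

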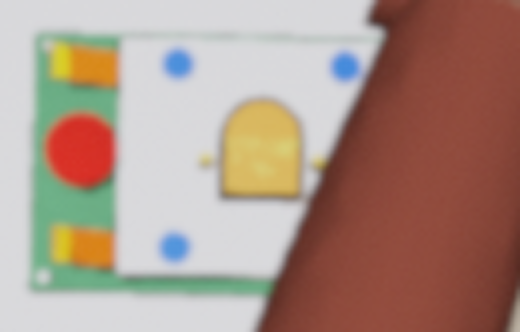

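The far right lever lies flat on the base (yellow end at crop (497,407)). The other three stick up, the plate hasn't moved, and the hand is clear.

Emit:
drive_tool(
  commands="1 0 0 0 0; 1 0 0 0 0; 1 0 0 0 0; 1 0 0 0 0",
)

```text
t: 11.88
tool_pos: [0.6812, -0.2059, 0.1684]
tool_rot: [-0.019, 1.573, 0.021]
contact_force: [-1.0, -0.1, 0.0]
opening: -0.0002
```

Run:
```python
from h import *
im,_=ctrl.get_image("side")
for z,R in ((.0414,(265,175,380,260)),):
    for c,a in blobs(im,(100,120,80),(125,255,255),R,5): print(c,a,plane("side",c,z).round(4))
for c,a in blobs(im,(24,150,100),(34,255,255),(370,215,405,245),5): print("yel c",c,plane("side",c,.0125).round(4))
go(Tb["c"]); print(ctrl.finish_job())
```

```text
[370.22 178.48] 166 [ 0.7826 -0.044   0.0414]
[332. 194.] 17 [ 0.637  -0.018   0.0414]
[363.   209.36] 22 [ 0.6339 -0.1293  0.0414]
[301.14 211.33] 21 [ 0.5126 -0.0149  0.0414]
[332.73 228.42] 26 [ 0.5101 -0.1267  0.0414]
yel c [388.29 231.64] [ 0.6313 -0.2173  0.0125]
t 11.93 pos [ 0.6815 -0.206   0.1688] F [0.02 0.69 0.75] units [ 3.91  -0.019 -1.204]
the job is handed in; nothing more can be done
None
```

The rocking corner was the far right one (c). I pressed its shim lever flat, lifted the hand clear and handed the job in at about 12 s.

- **Finding the corner:** the near left (a) and near right (b) corners stayed firm, at about 15 N with no travel. Corner c dipped about 3.8 mm at 3 to 5 N and then hit a stop. I did not press corner d, since c had already dipped.
- **Pressing the lever:** I pushed the far right lever down until it met its stop, with the fingertips at 12.1 mm and 10.7 N.
- **Last checks:** in the side picture the far right lever lies flat and the other three stick up. All four blue discs are at the same pixels as at the start, so the plate has not shifted, and the hand was about 0.17 m up and touching nothing. In the last top view the arm hid the right side, so the far right lever's final state was checked only from the side camera and by force. No check failed or disagreed.

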